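Open the resin trap of the vacuum line

ROBOT

A 6-joint arm with a two-finger parallel gripper is mounted at the origin on the work surface. World frame = base frame: x ahead of the robot, y to its left, z up, the work surface at z = 0. Lengths are in m, angles in degrees, forces in N, time in s.
With the tool pointing down it reaches from about 0.375 to 0.75 m from the base axis. Payload 9 kg.
Tool frame: the origin (TCP) lies where the fingers leave the gripper's body, on its centre line; the fingertips stand 73 mm ahead of it and the grasp point (between the pads) lies 54 mm ahead of it (robot.tip_reach is the distance from the TCP to the fingertips, in m); z points along the fingers, y is the direction in which the jaws open and shut (so a half turn about z gives the same grasp; the last joint's range is limited). The gripper opens to 85 mm and grips with 20 to 120 N. Pads are 22 mm wide; open, the fingers measure 114 mm over their backs; the gripper's body (76 mm by 85 mm) begins 54 mm behind the grasp point. The pads swing forward as they close: fully open they stand 13 mm farther back than shut.
Start: joints at [-80.598, 5.964, 5.575, 89.605, 0, 77.527], TCP at [0.224, -0.557, 0.304] pointing down, gripper open.
Joint ranges: [-171.21, 171.21], [-48.23, 106.86], [-62.78, 66.21], [-105.2, 120.99], [-86.42, 89.51], [-180, 180]. Speed limits (degrees/s): [127.2, 127.2, 147.25, 180, 180, 180].

INTERFACE

Orientations are given as [roll, pitch, yaw] about the fixed x, y, z axes, in that order (R = Rz(yaw) Ry(pitch) Rx(roll)).
In Python, from plant import robot gives the robot as it stands. Calls block until the motion is done:
- robot.move_pose(position, orientation): joint-space move of the TCP to a pose.
- robot.line_to(position, vel=0.15, rotation=None, guard=None): straight line of the TCP; rotation=None keeps the orientation; vel is the mean speed in m/s. With guard (N) it stops when the force on the tool has changed by that much, and returns True; else False.
- robot.goto_joints(angles): joint-space move.
- robot.set_gripper(opening): finger opening in m; the grip force is fixed at half the most; returns when the fingers have stopped.
- robot.pause(seconds).
- robot.ik(position, orientation): joint angles nearest the present ones, or None.
- robot.observe(): the state.
- robot.grab_frame(name): name is "scene" or "top" or "wrist"; returns the picture (384x512x3 uint8, blue, green, red); there is no depth.
- robot.get_calibration(name): a dict with "vertical_fov" (degrees; the focal length in pixels is half the picture's height over the tangent of half this angle, whatever the lens; pixels are square), "cx", "cy" (the principal point, pixels), "k1" (the pictures are not rectified: a ray, as slopes to the right and down, at radius r is drawn at 1 + k1 r^2 times it, then the intrinsics apply), "rvec" (rotation vector, rad) and "tvec" (3), from world to camera coordinates, as OpenCV has them. Camera axes: x right, y down, z forward; pixel columns grow to the right and rows downward; lengths in m; the calibration is good to about 2 mm. A picture is of the moment at which its call begins: read the wrist's pose just before it. get_calibration takes no time and is no camera call; for the wrist camera it gives the pose at the moment of the call.
A pose or a line that the arm cannot do raises robot.IKError and nothing moves.
- robot.job_done(): hands the job in, once; it reports no verdict.
The state is a dict: "time": time; "q": joint angles; "qvel": joint speeds; "joint_torque": joint torques, N m; "tool_pos": TCP position; "tcp_rot": TCP orientation; "ft_force": force on the tool from outside, world axes, zero at the start; "torque": the same for the moment, N m; "gripper_width": finger opening in m.
Only numpy, scipy, OpenCV 4.12 (cv2) and the standard library are available. Lean on these libraries where they do the work, as an engineer would, in place of code of your own. Each camera call takes 0.05 s, during which the arm holds its last target.

TASK

Open the vacuum line's resin trap for emptying: unscrew its lid (anticlockwise seen from above, following it up as it rises) until the thread lets go, lift it clear and set it gently, knob up, flat on the floor of the steel drip tray, then let go. Do not pull or press hard on the thread and do not drop the lid. Leave the other things on the bench where they are.

Things in the scene. Friction and masses are not known exactly. Their poses are not given: they have to be found in the camera images.
- trap: Resin trap fixed to the bench: white plastic pot, 90 mm across, on a square steel foot plate 124 x 124 x 8 mm, with two steel bands and a brass pipe stub on its +x side, 55 mm up, reaching 62 mm from the axis. From 92 mm up it has an upright neck, 63 mm across over its thread, rim 126 mm above the bench. Origin: on the neck's axis, at the bench; z up.
- lid_center (a point): Centre of the black plastic screw lid (on its axis, 36.5 mm above the skirt edge; z up). Lid 73 mm tall, 0.1 to 0.21 kg: round cap 76 mm across, 37 mm high, hollow below, with a round knob on top. Closed: this point 131.5 mm above the bench, knob top 168 mm. It rises 14 mm while unscrewing, then the skirt needs 18 mm more to clear the rim; clear, this point is over 165 mm up.
- lid_knob (a point): Middle of the lid's round ribbed knob (46 mm across, 36 mm high), the place to grip, in any direction: on the lid's axis, 59 mm above the skirt edge, 22 mm above the cap's flat top, 14 mm below the knob's top. Axes as lid_center; x points to a small grey mark on the cap.
- trap_rim (a point): Centre of the neck's rim, 126 mm above the bench, hidden under the lid at first. Thread: right-handed (anticlockwise from above unscrews), 11 mm rise per turn, 2 mm axial and 1.5 mm sideways play. The lid turns easily, lets go after about 1.3 turns (7.6 to 8.8 rad), may be turned on freely after that, and stays where it is left, so it can be regripped.
- tray: Shallow square steel drip tray fixed on the bench, 170 x 170 mm outside and 22 mm high, walls and floor 4 mm thick. Origin: centre of its underside, on the bench, z up; sides along its x and y. The lid standing on its floor has lid_center 40.5 mm above the bench.
- bottle: Pale clear plastic bottle with white cap, loose, 62 mm across, 170 mm tall, origin at its underside. Leave it.
- mug: White ceramic mug, loose, 80 mm across, 90 mm tall, handle to its +y, origin at its underside. Leave it.
- screwdriver: Screwdriver lying on the bench, loose, handle to its -x. Leave it.
- block: Wooden block 90 x 60 x 30 mm lying on the bench, loose, origin at its underside. Leave it.
Things that resemble listed ones, but are neither listed nor needed, are in the scene too. Of the things shaped like the part that bears lid_center, the black one is meant. Of the things that look like the tray, take the one that is farthest to the robot's right at the start.

How it is judged (in metres and radians):
On the way:
1. the lid is off the thread and lifted clear of the neck: its skirt above the rim (z of lid_center in the frame of trap above 0.165 m and contact force between lid and trap below 0.1 N), for 0.1 s.
At the end, for the whole second after the job is handed in: The lid stands knob up in the drip tray: its axis within 50 mm of the tray's centre line both ways, flat on the floor (height within 4 mm, tilt under 0.1 rad), let go and at rest (x of lid_center in the frame of tray between -0.05 and 0.05 m and y of lid_center in the frame of tray between -0.05 and 0.05 m and z of lid_center in the frame of tray between 0.0365 and 0.0445 m and angle between lid_center's own z axis and vertical below 0.1 rad and linear speed of lid below 0.02 m/s); the robot touches nothing.
It fails at once if the thread is forced: lid and trap press on each other with more than 60 N (contact force between lid and trap above 60 N).
It fails at once if the lid is dropped: it falls free of the fingers at over 0.45 m/s (from more than about 10 mm) (contact force between the fingers and lid below 0.1 N and linear speed of lid above 0.45 m/s).
It fails at once if the lid is pressed hard into the tray (more than 40 N) (contact force between lid and tray above 40 N).
It fails at once if another thing on the bench is disturbed (moved over 30 mm) (distance of any of bottle, mug, screwdriver, block from where it was at the start of the episode above 0.03 m).
It also fails if it takes over 72 s, if anything falls off the work surface, if the arm or the gripper's body presses on something with over 40 N, if the wrist force passes 120 N, or if a joint passes its speed limit or range.

## Working session

There is one attempt and no reset: what is moved stays moved. The work goes in short steps, each a Python script; the robot and the scene stay as the last script left them, time stands still between calls to the robot, and variables do not carry over. Pictures are saved under pics/ and viewed, and the job is handed in when it is done.

```bash
ls; mkdir -p pics
python3 - <<'E'
from plant import robot
import cv2
o=robot.observe();print({k:(o[k]) for k in('time','tool_pos','tcp_rot','ft_force','gripper_width')}, robot.tip_reach)
for n in("scene","top","wrist"):
    print(n,robot.get_calibration(n)); cv2.imwrite(f"pics/{n}0.png",robot.grab_frame(n))
E
```

```text
pics
{'time': 0.0, 'tool_pos': array([ 0.22352446, -0.55654626,  0.3030926 ]), 'tcp_rot': array([-1.79922726e+02, -1.74800240e-02,  2.18756752e+01]), 'ft_force': array([0.30110537, 0.25361683, 0.58216644]), 'gripper_width': 0.08560444263899324} 0.0726
scene {'vertical_fov': 49.46647639805843, 'cx': 257.0566960605894, 'cy': 199.680046685069, 'k1': 0.02172493724088076, 'rvec': array([ 0.99270091,  2.2486153 , -1.21160796]), 'tvec': array([ 0.33481334, -0.08940698,  1.6056471 ])}
top {'vertical_fov': 43.67018863947355, 'cx': 251.04668634244888, 'cy': 193.52354960780087, 'k1': -0.146671616350874, 'rvec': array([ 2.16786812, -2.11614176,  0.18744228]), 'tvec': array([-0.01766054,  0.52729478,  1.52064904])}
wrist {'vertical_fov': 66.51513033811807, 'cx': 255.1549564357982, 'cy': 194.73524598474316, 'k1': -0.028559765347275144, 'rvec': array([-2.38321845,  1.61120417,  0.25080844]), 'tvec': array([-0.59959658, -0.03879554,  0.3798853 ])}
```

View pics/scene0.png

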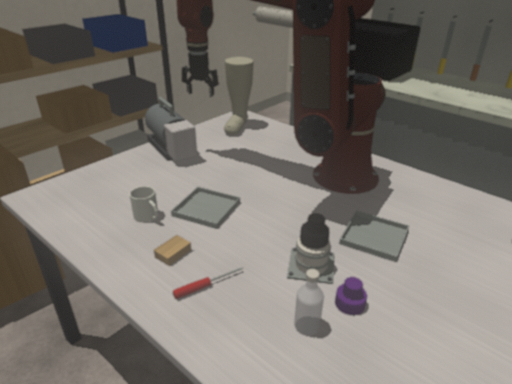

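View pics/top0.png

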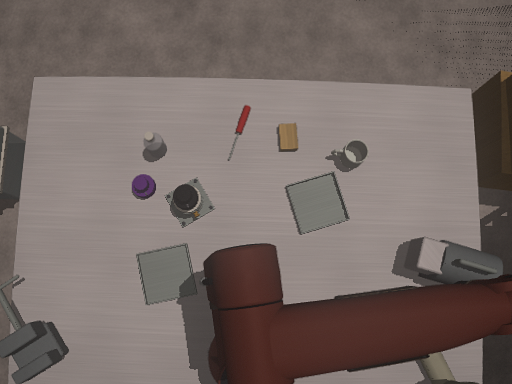

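View pics/wrist0.png

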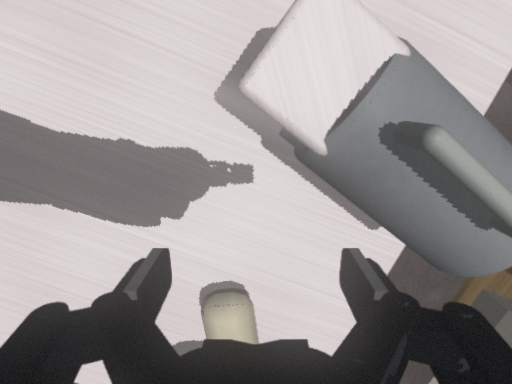

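The scene view shows the trap with its black lid at about (313,240), the purple decoy lid at (351,296), and trays at (206,206) and (375,235). In the top view, robot's right is image right, so the tray I want is at (317,203). The trap lid is at (187,198) and the bottle at (152,145). The wrist view is off the work area. Next I'll measure coarsely.

```bash
cat > h.py <<'E'
import numpy as np, cv2
def K(c):
    f=192/np.tan(np.radians(c['vertical_fov']/2)); return np.array([[f,0,c['cx']],[0,f,c['cy']],[0,0,1.]])
def ray(c,uv):
    d=np.array([c['k1'],0,0,0,0.])
    p=cv2.undistortPoints(np.array([[uv]],float),K(c),d)[0,0]
    R=cv2.Rodrigues(np.array(c['rvec'],float))[0]
    return -R.T@c['tvec'], (lambda v:v/np.linalg.norm(v))(R.T@np.array([p[0],p[1],1.]))
def plane(c,uv,z):
    o,d=ray(c,uv); return o+d*(z-o[2])/d[2]
def tri(obs):
    A=np.zeros((3,3));b=np.zeros(3);rs=[ray(c,u) for c,u in obs]
    for o,d in rs: P=np.eye(3)-np.outer(d,d);A+=P;b+=P@o
    x=np.linalg.solve(A,b); return x,[np.linalg.norm((np.eye(3)-np.outer(d,d))@(x-o)) for o,d in rs]
def proj(c,X):
    return cv2.projectPoints(np.array(X,float).reshape(-1,3),np.array(c['rvec'],float),np.array(c['tvec'],float),K(c),np.array([c['k1'],0,0,0,0.]))[0][:,0]
E
python3 - <<'E'
from plant import robot
import cv2,numpy as np
from h import *
T=robot.get_calibration("top");S=robot.get_calibration("scene")
a=cv2.imread('pics/top0.png');b=cv2.imread('pics/scene0.png')
A=cv2.resize(a[170:235,150:235],None,fx=6,fy=6,interpolation=2)
B=cv2.resize(b[205:285,270:350],None,fx=5,fy=5,interpolation=2)
C=np.zeros((400,920,3),np.uint8);C[:390,:510]=A;C[:400,515:915]=B
cv2.imwrite('pics/crop0.png',C)
# tray corners in top: grey-green mask
for n,(x0,y0,x1,y1),im,c in(("top",(275,160,365,245),a,T),("scene",(160,175,250,235),b,S)):
    g=cv2.cvtColor(im,cv2.COLOR_BGR2HSV)[y0:y1,x0:x1]
    m=(g[...,2]<150).astype(np.uint8)
    cs=max(cv2.findContours(m,0,1)[0],key=cv2.contourArea); r=cv2.minAreaRect(cs)
    print(n,r[0][0]+x0,r[0][1]+y0,r[1],r[2]); bp=cv2.approxPolyDP(cs,6,True)[:,0]+[x0,y0]; print(bp.tolist())
    for p in bp: print(plane(c,p,0.022).round(4))
print(plane(T,(186,191),.168),plane(S,(316,220),.168))
print(tri([(T,(185,191)),(S,(316,219))]))
E
```

```text
top 324.0 197.0 (74.0, 80.0) 90.0
[[363, 160], [327, 160], [334, 167], [319, 167], [338, 171], [285, 185], [299, 234], [358, 226], [332, 225], [349, 219], [339, 188], [345, 186], [334, 173], [352, 172]]
[ 0.6557 -0.3817  0.022 ]
[ 0.6519 -0.2583  0.022 ]
[ 0.6284 -0.282   0.022 ]
[ 0.627  -0.2311  0.022 ]
[ 0.6151 -0.2954  0.022 ]
[ 0.5626 -0.1173  0.022 ]
[ 0.4007 -0.1653  0.022 ]
[ 0.4311 -0.3614  0.022 ]
[ 0.4327 -0.2743  0.022 ]
[ 0.4538 -0.3313  0.022 ]
[ 0.5571 -0.2984  0.022 ]
[ 0.5645 -0.3187  0.022 ]
[ 0.6078 -0.2818  0.022 ]
[ 0.613  -0.3432  0.022 ]
scene 205.50899124145508 206.9652919769287 (65.28599548339844, 36.53291320800781) 14.534454345703125
[[171, 215], [219, 228], [240, 199], [196, 187]]
[ 0.6317 -0.2538  0.022 ]
[ 0.575  -0.0912  0.022 ]
[ 0.4127 -0.1579  0.022 ]
[ 0.463  -0.3266  0.022 ]
[0.50979251 0.19187973 0.168     ] [0.51189175 0.21146281 0.168     ]
(array([0.50701548, 0.20074112, 0.16405608]), [np.float64(0.006301488354791028), np.float64(0.006301488354790997)])
```

View pics/crop0.png

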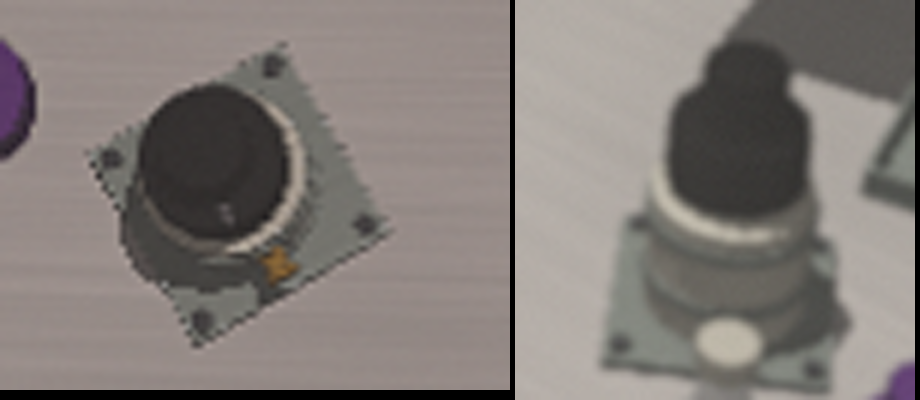

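The top crop shows the black cap's circle centred at about (185.5,197), with the knob top slightly up-left of that. The pipe stub points toward the robot. I'll refine with two wrist views of the lid, then two of the tray.

Run:
```python
from plant import robot
import cv2,numpy as np,pickle
from h import *
T=robot.get_calibration("top");S=robot.get_calibration("scene")
print(tri([(T,(184.3,195)),(S,(315.5,217))]), plane(T,(185.5,197),.145), plane(T,(184.3,195),.168))
c=robot.get_calibration("wrist");o=robot.observe()
R=cv2.Rodrigues(c['rvec'])[0];C=-R.T@c['tvec']
from scipy.spatial.transform import Rotation as Ro
Rt=Ro.from_euler('xyz',o['tcp_rot'],degrees=True).as_matrix()
print('cam in tool',Rt.T@(C-o['tool_pos']),'axis',Rt.T@R[2])
for p in([.51,.2,.36],[.51,.2,.12]):
  for y in(-150,-120,-90,-60,-30,0,30,60,90,120,150,180):
    q=robot.ik(p,[180,0,y]); print(y,None if q is None else np.round(q,0))
```

```text
(array([0.49737974, 0.19827625, 0.16368898]), [np.float64(0.0014950267868527633), np.float64(0.0014950267868527082)]) [0.49505008 0.195512   0.145     ] [0.49750289 0.1964494  0.168     ]
cam in tool [ 7.79496536e-02  4.66179075e-05 -7.00291253e-02] axis [-3.02896025e-01  1.51330278e-04  9.53023596e-01]
-150 [  8.  -2.   3.  95.   0. -22.]
-120 [  8.  -2.   3.  95.   0. -52.]
-90 [  8.  -2.   3.  95.   0. -82.]
-60 [   8.   -2.    3.   95.    0. -112.]
-30 [   8.   -2.    3.   95.    0. -142.]
0 [   8.   -2.    3.   95.    0. -172.]
30 [  8.  -2.   3.  95.   0. 158.]
60 [  8.  -2.   3.  95.   0. 128.]
90 [ 8. -2.  3. 95.  0. 98.]
120 [ 8. -2.  3. 95.  0. 68.]
150 [ 8. -2.  3. 95.  0. 38.]
180 [ 8. -2.  3. 95.  0.  8.]
-150 [  8.  -0. -20.  70.   0. -22.]
-120 [  8.  -0. -20.  70.   0. -52.]
-90 [  8.  -0. -20.  70.   0. -82.]
-60 [   8.   -0.  -20.   70.    0. -112.]
-30 [   8.   -0.  -20.   70.    0. -142.]
0 [   8.   -0.  -20.   70.    0. -172.]
30 [  8.  -0. -20.  70.   0. 158.]
60 [  8.  -0. -20.  70.   0. 128.]
90 [  8.  -0. -20.  70.   0.  98.]
120 [  8.  -0. -20.  70.   0.  68.]
150 [  8.  -0. -20.  70.   0.  38.]
180 [  8.  -0. -20.  70.   0.   8.]
```

Run:
```python
from plant import robot
import cv2,numpy as np,pickle
from h import *
ims=[]
D=[]
robot.move_pose([.497,.197,.37],[180,0,90])
for i,y in enumerate((90,-30)):
    robot.move_pose([.497,.197,.37],[180,0,y]); robot.pause(.2)
    c=robot.get_calibration("wrist");im=robot.grab_frame("wrist");D.append((c,im));ims.append(im);cv2.imwrite(f'pics/lid{i}.png',im)
robot.move_pose([.52,-.205,.34],[180,0,90])
for i,y in enumerate((90,-30)):
    robot.move_pose([.52,-.205,.34],[180,0,y]); robot.pause(.2)
    c=robot.get_calibration("wrist");im=robot.grab_frame("wrist");D.append((c,im));ims.append(im)
pickle.dump(D,open('D.pkl','wb'))
cv2.imwrite('pics/w4.png',cv2.resize(np.vstack([np.hstack(ims[:2]),np.hstack(ims[2:])]),(800,600)))
print(robot.observe()['time'])
```

```text
12.675
```

View pics/w4.png

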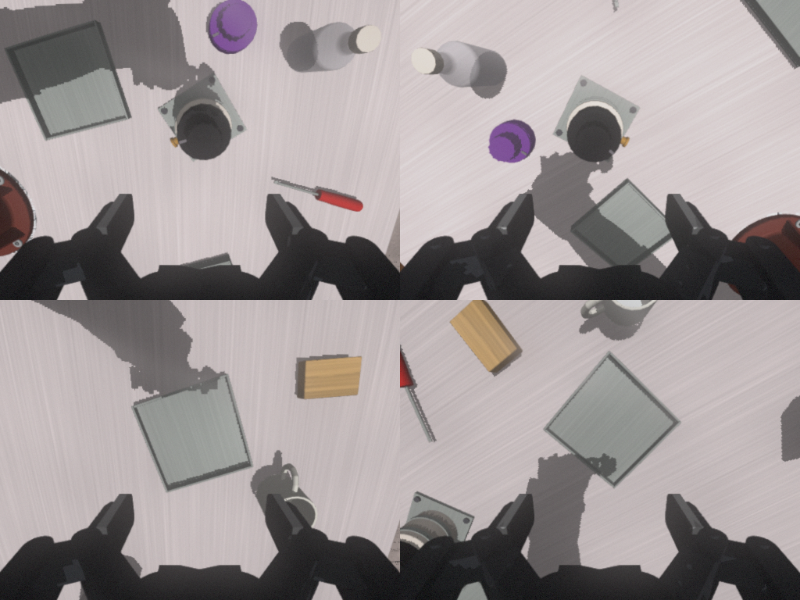

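The lid, knob and tray are visible in both wrist views: the lid near (205,130) and (595,133) in the mosaic, the tray centred at about (192,432) and (611,420). I'll zoom in with contrast to locate the cap circle and knob top, and fit the tray corners.

Run:
```python
import cv2,numpy as np,pickle
from h import *
D=pickle.load(open('D.pkl','rb'))
cr=[]
for i,(u,v) in enumerate(((262,168),(250,170))):
    c,im=D[i]; g=cv2.cvtColor(im,cv2.COLOR_BGR2GRAY)
    x0,y0=u-50,v-60
    k=cv2.resize(im[y0:y0+120,x0:x0+100],None,fx=4,fy=4,interpolation=2)
    k=np.clip((k.astype(float)/255)**.5*255*1.1,0,255).astype(np.uint8); cr.append(k); print(x0,y0)
cv2.imwrite('pics/lidz.png',np.hstack(cr))
# tray corners
for i in(2,3):
    c,im=D[i]; hsv=cv2.cvtColor(im,cv2.COLOR_BGR2HSV); print(im[170,250],im[150,20],im[100,240] )
cv2.imwrite('pics/trayz.png',np.hstack([cv2.resize(D[2][1][60:260,150:340],(400,421)),cv2.resize(D[3][1][50:250,170:360],(400,421))]))
```

```text
212 108
200 110
[153 157 154] [190 189 200] [111 112 117]
[146 148 146] [180 179 188] [145 148 147]
```

View pics/lidz.png

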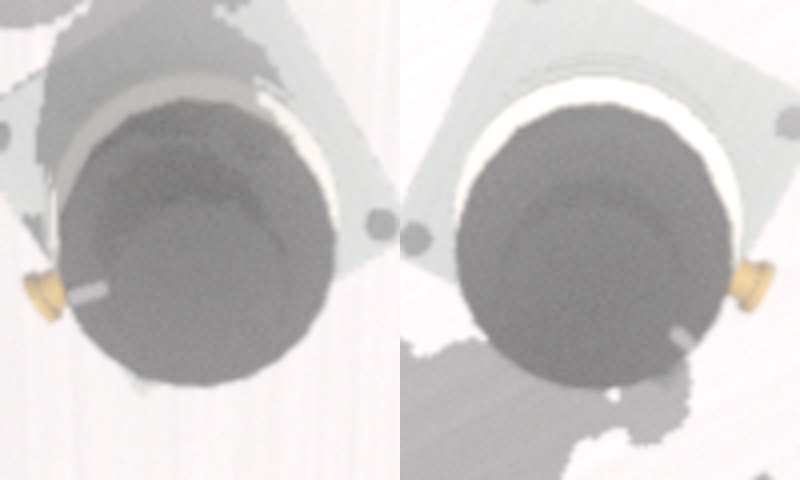

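View pics/trayz.png

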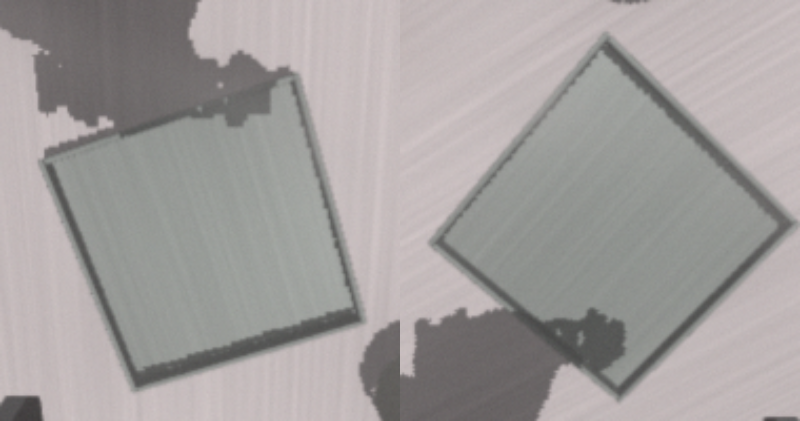

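Run:
```python
import cv2,numpy as np,pickle
from h import *
from plant import robot
D=pickle.load(open('D.pkl','rb'))
rows=[];rhs=[];marks=[]
for i,(x0,y0) in enumerate(((212,108),(200,110))):
    c,im=D[i]; sub=im[y0:y0+120,x0:x0+100]; 
    m=(sub.max(2)<95).astype(np.uint8); m=cv2.morphologyEx(m,cv2.MORPH_OPEN,np.ones((5,5)))
    n,l,s,ce=cv2.connectedComponentsWithStats(m); k=l[62,50]
    cs=max(cv2.findContours((l==k).astype(np.uint8),0,1)[0],key=cv2.contourArea)
    h=cv2.convexHull(cs); (ex,ey),ax,an=cv2.fitEllipse(h); print(i,(ex+x0,ey+y0),ax,an,cv2.boundingRect(h))
    o,d=ray(c,(ex+x0,ey+y0)); nrm=np.cross(d,[0,0,1]);nrm/=np.linalg.norm(nrm); rows.append(nrm[:2]);rhs.append(nrm[:2]@o[:2])
    print('plane .12',plane(c,(ex+x0,ey+y0),.125))
    marks.append((c,[(212+89/4-.4,108+293/4-.4),(200+283/4-.4,110+338/4-.4)][i]))
P=np.linalg.solve(rows,rhs);print('axis',P); print('mark',tri(marks))
for i in(0,1):
    for z,r in((.095,.038),(.132,.038),(.168,.023)):
        a=np.linspace(0,2*np.pi,60); q=proj(D[i][0],np.c_[P[0]+r*np.cos(a),P[1]+r*np.sin(a),0*a+z]); print(i,z,q.min(0).round(1),q.max(0).round(1))
# foot plate check via pipe etc. skip; tray corners
s=400/190;t=421/200
A=[(45,160),(295,73),(363,320),(135,389)];B=[(604,34),(796,224),(620,400),(430,241)]
f2=lambda p:(p[0]/s+150-.3,p[1]/t+60-.3); f3=lambda p:((p[0]-400)/s+170-.3,p[1]/t+50-.3)
W=[np.array([plane(D[2][0],f2(p),.022) for p in A]),np.array([plane(D[3][0],f3(p),.022) for p in B])]
for w in W: print(w.round(4).tolist(),w.mean(0),np.linalg.norm(w-np.roll(w,1,0),axis=1))
for k in range(4):
    j=np.argmin(np.linalg.norm(W[1]-W[0][k],axis=1)); print(tri([(D[2][0],f2(A[k])),(D[3][0],f3(B[j]))]))
```

```text
0 (260.1344299316406, 168.37238311767578) (68.02268981933594, 71.29862213134766) 169.0413360595703 (15, 25, 68, 71)
plane .12 [0.5029     0.20469989 0.125     ]
1 (248.18243789672852, 172.23192596435547) (67.65518951416016, 71.80596160888672) 174.17808532714844 (14, 27, 68, 70)
plane .12 [0.5042263  0.20194808 0.125     ]
axis [0.50304841 0.2028002 ]
mark (array([0.47360749, 0.1925142 , 0.13440052]), [np.float64(0.0009624927063547761), np.float64(0.000962492706354716)])
0 0.095 [228.1 132.3] [291.6 194.7]
0 0.132 [225.1 135.8] [295.6 204.8]
0 0.168 [237.1 156.3] [285.  202.7]
1 0.095 [217.  135.7] [280.2 197.7]
1 0.132 [212.8 139.6] [283. 208.]
1 0.168 [223.2 160.3] [270.9 206.4]
[[0.4102, -0.1696, 0.022], [0.564, -0.1183, 0.022], [0.6155, -0.2761, 0.022], [0.4596, -0.3277, 0.022]] [ 0.51230831 -0.22291353  0.022     ] [0.16566459 0.16221934 0.1659901  0.16423179]
[[0.6173, -0.2772, 0.022], [0.459, -0.3284, 0.022], [0.407, -0.1717, 0.022], [0.5662, -0.1206, 0.022]] [ 0.51238795 -0.2244608   0.022     ] [0.16474278 0.16641248 0.16507635 0.1672215 ]
(array([ 0.4081607 , -0.17068668,  0.02077538]), [np.float64(0.001833375997400844), np.float64(0.0018333759974009005)])
(array([ 0.56537963, -0.11788642,  0.01298454]), [np.float64(0.00036252007175805156), np.float64(0.0003625200717582848)])
(array([ 0.61727646, -0.27788881,  0.01663127]), [np.float64(0.0005572990996196698), np.float64(0.0005572990996199116)])
(array([ 0.45910695, -0.32836672,  0.02119407]), [np.float64(0.00037785209113157914), np.float64(0.00037785209113154933)])
```

Run:
```python
import cv2,numpy as np,pickle
from h import *
from plant import robot
T=robot.get_calibration("top");S=robot.get_calibration("scene");D=pickle.load(open('D.pkl','rb'))
f=lambda p:(150+p[0]/6-.4,170+p[1]/6-.4)
w=np.array([plane(T,f(p),.008) for p in((285,45),(388,232),(197,345),(90,155))]);print('top foot',w.mean(0),w.round(3).tolist())
a=np.linspace(0,2*np.pi,60)
for P in((.503,.2028),(.4965,.196)):
  for z,r in((.095,.038),(.132,.038),(.168,.023)):
    for n,c in(("top",T),("scene",S)):
        q=proj(c,np.c_[P[0]+r*np.cos(a),P[1]+r*np.sin(a),0*a+z]); print(P,z,n,q.min(0).round(1),q.max(0).round(1))
for n,(x0,y0,x1,y1) in(("top",(165,175,205,215)),("scene",(295,205,340,255))):
    im=cv2.imread(f'pics/{n}0.png')[y0:y1,x0:x1]
    m=(im.max(2)<65).astype(np.uint8); k,l,s,ce=cv2.connectedComponentsWithStats(m); b=1+np.argmax(s[1:,4]); print(n,s[b],x0+s[b][0],x0+s[b][0]+s[b][2],y0+s[b][1],y0+s[b][1]+s[b][3])
# tray corners via top
g=cv2.imread('pics/top0.png')[165:240,280:355]; cv2.imwrite('pics/tt.png',cv2.resize(g,(600,600),interpolation=2))
```

```text
top foot [0.49998308 0.19877414 0.008     ] [[0.585, 0.177, 0.008], [0.481, 0.116, 0.008], [0.415, 0.219, 0.008], [0.52, 0.283, 0.008]]
(0.503, 0.2028) 0.095 top [173.2 185. ] [197.2 208.9]
(0.503, 0.2028) 0.095 scene [298.7 230.7] [327.1 248.3]
(0.503, 0.2028) 0.132 top [171.5 182.9] [196.1 207.3]
(0.503, 0.2028) 0.132 scene [299.7 219.9] [328.5 237.2]
(0.503, 0.2028) 0.168 top [174.7 185.6] [189.9 200.7]
(0.503, 0.2028) 0.168 scene [306.4 212.2] [324.2 222.4]
(0.4965, 0.196) 0.095 top [175.3 187.1] [199.3 211. ]
(0.4965, 0.196) 0.095 scene [298.2 228.7] [326.3 246. ]
(0.4965, 0.196) 0.132 top [173.6 185. ] [198.2 209.4]
(0.4965, 0.196) 0.132 scene [299.1 217.9] [327.7 234.9]
(0.4965, 0.196) 0.168 top [176.8 187.8] [192.1 202.9]
(0.4965, 0.196) 0.168 scene [305.7 210.2] [323.4 220.3]
top [  8   9  25  26 485] 173 198 184 210
scene [  7   9  26  34 696] 302 328 214 248
```

View pics/tt.png

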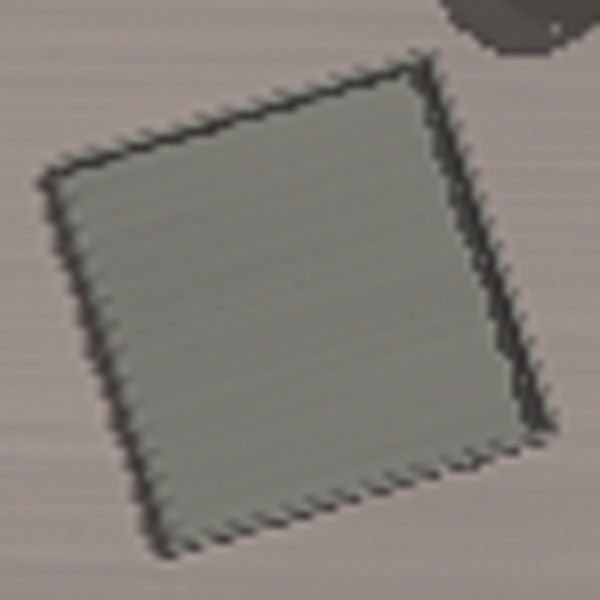

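Cross-checks:
- Scene view: the outline bottom is predicted at 248 and measured at 248.
- Top view: it differs by about 1 px (3 mm).
- Mark height: 0.134, against 0.132 expected.
- Tray: both wrist views put the centre at (0.512,-0.224), with a rim height of about 0.018.

I'll take the lid axis as (0.502,0.202). I'll approach, then close in stages while watching the side force.

Run:
```python
from plant import robot
import numpy as np
P=[.5022,.2020]
robot.move_pose([*P,.27],[180,0,20])
print(robot.line_to([*P,.212],vel=.1,guard=8))
f0=robot.observe()['ft_force']
for w in(.058,.052,.050,.049):
    robot.set_gripper(w); o=robot.observe(); d=o['ft_force']-f0
    print(w,o['gripper_width'],d.round(2),o['tool_pos'].round(4),o['q'][5].round(1),o['time'])
    if np.linalg.norm(d)>4: break
```

```text
False
0.058 0.05780125463288263 [0.15 1.08 0.45] [0.5023 0.202  0.2123] 168.1 15.325
0.052 0.05185571042534513 [-0.23  0.53  0.67] [0.5022 0.202  0.212 ] 168.1 15.5583
0.05 0.049982313877869146 [-0.07  0.86  0.23] [0.5022 0.202  0.212 ] 168.1 15.775
0.049 0.04909536579482237 [-0.44  1.09  1.17] [0.5022 0.202  0.212 ] 168.1 15.9917
```

No contact at 49 mm, so I'm within 1.5 mm along the jaw direction. I'll close further and take a look.

Run:
```python
from plant import robot
import numpy as np,cv2
f0=robot.observe()['ft_force']
for w in(.0475,.046,.0445,.04):
    robot.set_gripper(w); o=robot.observe(); d=o['ft_force']-f0
    print(w,o['gripper_width'],d.round(2),o['tool_pos'].round(4),o['time'])
    if np.linalg.norm(d)>15: break
cv2.imwrite('pics/g1.png',np.hstack([robot.grab_frame('wrist')[:,100:412],cv2.resize(robot.grab_frame('scene')[150:290,250:380],(356,384))]))
```

```text
0.0475 0.04744851569502065 [ 0.03 -0.62 -0.81] [0.5022 0.202  0.212 ] 16.2083
0.046 0.04617560122908747 [ 0.94  0.15 -0.39] [0.5022 0.2021 0.212 ] 16.425
0.0445 0.04507625590879066 [-0.21  0.08  2.31] [0.5022 0.2021 0.2122] 16.6417
0.04 0.04460953552252919 [-2.2   1.16  3.93] [0.5023 0.2021 0.2124] 16.8583
```

View pics/g1.png

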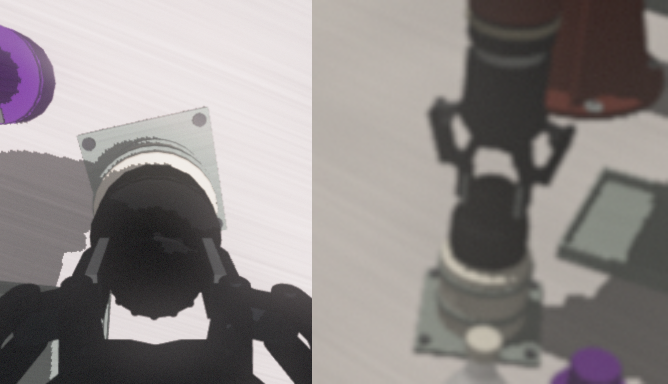

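It's gripped at 44.6 mm with side forces of 2–4 N, and the picture shows the fingers either side of the knob. Now the first turning stroke, following the pitch.

```bash
cat > turn.py <<'E'
from plant import robot
import numpy as np
def turn(P,z0,y0,total,step=55,lim=25,f0=None,pitch=.011,zoff=0):
    f0=np.zeros(3) if f0 is None else f0
    a=0
    while a<total-1e-6:
        a=min(a+step,total)
        q=robot.ik([*P,z0+zoff+pitch*a/360],[180,0,y0+a])
        qc=robot.observe()['q']; q=np.array(q,float)
        if abs(q[5]-(qc[5]-step))>step: print('wrap?',q,qc); return a
        robot.goto_joints(q); o=robot.observe(); d=o['ft_force']-f0
        print(a,d.round(1),o['torque'].round(2),o['tool_pos'].round(4),round(o['q'][5],1),round(o['time'],2),round(o['gripper_width'],4))
        if np.linalg.norm(d)>lim: print('STOP');return a
    return a
E
python3 - <<'E'
from turn import *
o=robot.observe();print(o['ft_force'])
turn(o['tool_pos'][:2],.2122,20,110,f0=None)
E
```

```text
[-1.81027178  0.6875846   5.52332751]
55 [ 0.2  1.1 -1.7] [-0.05 -0.05  0.03] [0.5021 0.202  0.2134] 113.2 17.88 0.0445
110 [-0.8  0.6 -1.4] [ 0.06  0.03 -0.03] [0.5022 0.2021 0.2155] 58.2 18.79 0.0443
```

Run:
```python
from turn import *
import cv2
turn((.5022,.2021),.2122+.011*110/360,130,225,step=75)
cv2.imwrite('pics/g2.png',np.hstack([robot.grab_frame('wrist')[:,100:412],cv2.resize(robot.grab_frame('scene')[150:290,250:380],(356,384))]))
```

```text
75 [-0.3  0.4 -2.5] [ 0.07  0.01 -0.02] [0.5022 0.2021 0.2178] -16.8 19.98 0.0446
150 [-0.8  0.6 -2.2] [ 0.   -0.01 -0.02] [0.5022 0.2021 0.2201] -91.8 21.18 0.0443
225 [ 0.8 -0.5 -0.9] [0.01 0.03 0.02] [0.5022 0.2021 0.2224] -166.8 22.37 0.0446
```

View pics/g2.png

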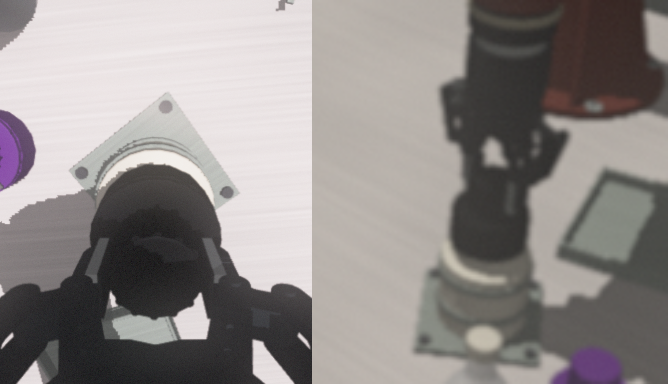

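The lid rose 10 mm with forces below 3 N. I'll regrip: open, turn back 240°, close, then do the second stroke.

Run:
```python
from turn import *
robot.set_gripper(.060)
q=np.array(robot.observe()['q']); 
for d in(120,120):
    q[5]+=d; robot.goto_joints(q)
f0=robot.observe()['ft_force']
for w in(.0475,.046,.0445,.04):
    robot.set_gripper(w); o=robot.observe(); d=o['ft_force']-f0
    print(w,round(o['gripper_width'],4),d.round(2),o['tool_pos'].round(4),o['tcp_rot'].round(1),o['time'])
    if np.linalg.norm(d)>15: print('STOP');raise SystemExit
turn((.5022,.2021),.2222,115,238,step=79.4)
```

```text
0.0475 0.0477 [0.14 0.18 0.98] [0.5023 0.2021 0.2226] [180.   0. 115.] 26.6833
0.046 0.0461 [-0.34  0.44  1.18] [0.5024 0.2021 0.2227] [180.   0. 115.] 26.9
0.0445 0.0453 [ 0.12 -0.54  2.33] [0.5024 0.2021 0.2228] [180.   0. 115.] 27.1167
0.04 0.0443 [-0.38  0.41  4.  ] [0.5024 0.2021 0.2229] [180.   0. 115.] 27.3333
79.4 [ 0.3 -0.6  5.2] [-0.11 -0.08  0.03] [0.5026 0.202  0.2253] -6.4 28.58 0.0442
158.8 [ 0.4 -0.5  5.7] [ 0.03 -0.06  0.09] [0.5026 0.2021 0.2277] -85.8 29.83 0.0442
238 [-0.7  1.   5.7] [0.18 0.18 0.08] [0.5024 0.2023 0.2301] -165.0 31.08 0.0444
```

573° (10.0 rad) in total, which is past the 8.8 rad maximum. Now I'll lift slowly with a guard.

Run:
```python
from turn import *
import cv2
for z,v in((.236,.03),(.262,.06)):
    g=robot.line_to([.5024,.2022,z],vel=v,guard=10); o=robot.observe(); print(g,o['ft_force'].round(1),o['tool_pos'].round(4),o['time'])
    if g: break
cv2.imwrite('pics/g3.png',np.hstack([robot.grab_frame('wrist')[:,100:412],cv2.resize(robot.grab_frame('scene')[130:290,250:380],(356,384))]))
```

```text
False [ 0.1 -0.2 -1.7] [0.5023 0.2021 0.2358] 31.45
False [ 0.1 -0.1 -3.1] [0.5025 0.2022 0.2622] 32.0333
```

View pics/g3.png

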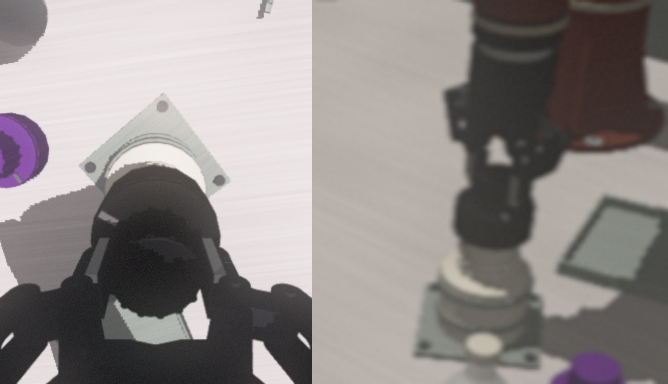

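The lid is off the neck and the neck is exposed in the scene view. I'll carry it to the tray at height and look before lowering.

Run:
```python
from turn import *
import cv2
robot.line_to([.5024,.2022,.31],vel=.1)
q=robot.ik([.5124,-.2237,.31],[180,0,-95]);print(np.round(q,1))
robot.move_pose([.5124,-.2237,.31],[180,0,-95])
robot.line_to([.5124,-.2237,.16],vel=.12,guard=12)
o=robot.observe(); print(o['ft_force'].round(1),o['tool_pos'].round(4),o['time'],o['gripper_width'])
cv2.imwrite('pics/g4.png',np.hstack([robot.grab_frame('wrist')[:,60:452],cv2.resize(robot.grab_frame('scene')[130:260,150:290],(400,384))]))
```

```text
[ -37.    -1.1   -1.1   90.1    0.  -122. ]
[ 0.3  0.4 -1.9] [ 0.5128 -0.224   0.1609] 35.7333 0.04407568703625589
```

View pics/g4.png

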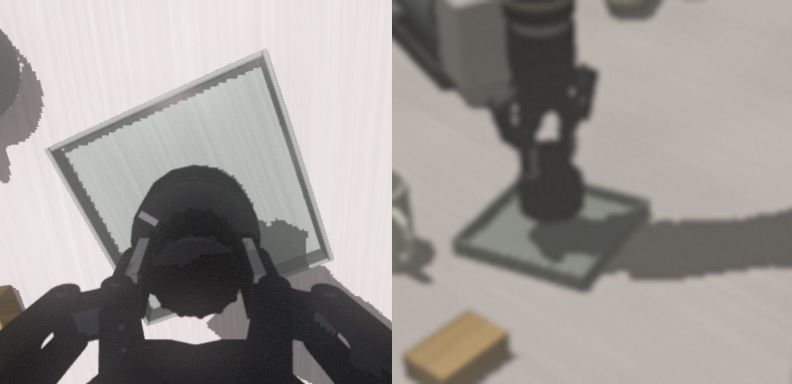

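The lid is held level over the tray and roughly centred (lid at about (195,245), tray spanning (50,150)–(330,260)). I'll lower it under guard.

Run:
```python
from turn import *
P=[.5124,-.2237]
g=robot.line_to([*P,.130],vel=.05,guard=6); o=robot.observe(); print(g,o['tool_pos'].round(4),o['ft_force'])
if not g:
    g=robot.line_to([*P,.112],vel=.012,guard=4); o=robot.observe(); print(g,o['tool_pos'].round(4),o['ft_force'],o['time'])
```

```text
False [ 0.5125 -0.2238  0.1301] [ 0.1160088   0.24982922 -1.75542301]
True [ 0.5124 -0.2239  0.1236] [-1.83289408 -0.60054869  3.97689737] 37.3167
```

Contact came at TCP 0.1236 against about 0.121 expected, which fits within the thread play. Releasing in stages.

Run:
```python
from turn import *
import cv2,pickle
for w in(.046,.048,.055,.085):
    robot.set_gripper(w); o=robot.observe(); print(w,o['ft_force'].round(1),o['tool_pos'].round(4))
p=o['tool_pos']
robot.line_to([p[0],p[1],.20],vel=.1,guard=6)
robot.line_to([p[0],p[1],.32],vel=.2)
D=[]
for y in(-95,25):
    robot.move_pose([.5124,-.2237,.32],[180,0,y]); robot.pause(.2)
    D.append((robot.get_calibration('wrist'),robot.grab_frame('wrist')))
pickle.dump(D,open('E.pkl','wb'))
s=robot.grab_frame('scene');cv2.imwrite('pics/s5.png',s)
cv2.imwrite('pics/g5.png',cv2.resize(np.hstack([D[0][1],D[1][1],cv2.resize(s[130:260,150:290],(413,384))]),(800,214)))
print(robot.observe()['time'],robot.observe()['ft_force'])
```

```text
0.046 [ 1.1 -1.   0.5] [ 0.5121 -0.2236  0.1229]
0.048 [0.1 0.5 0. ] [ 0.5117 -0.2233  0.1225]
0.055 [-0.7 -0.4 -0.8] [ 0.5118 -0.2234  0.1226]
0.085 [0.4 0.  0.6] [ 0.5119 -0.2235  0.1228]
44.3583 [-0.30289317 -0.7499433  -0.21815385]
```

View pics/g5.png

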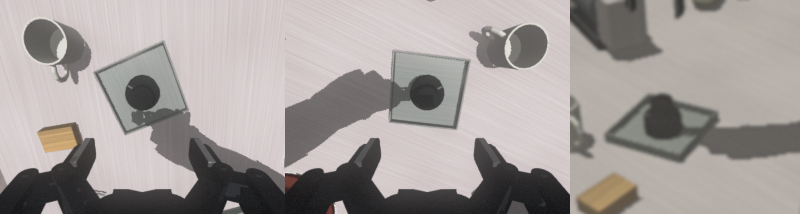

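The lid stands knob up near the middle of the tray in all views. I'll measure its centre and height before handing in.

Run:
```python
import cv2,numpy as np,pickle
from h import *
from plant import robot
obs=[]
for c,im in pickle.load(open('E.pkl','rb')):
    u,v=proj(c,[.512,-.2237,.05])[0].astype(int)
    m=(im.max(2)<62).astype(np.uint8); m=cv2.morphologyEx(m,cv2.MORPH_OPEN,np.ones((5,5)))
    k,l,s,ce=cv2.connectedComponentsWithStats(m); b=l[v,u]; cs=max(cv2.findContours((l==b).astype(np.uint8),0,1)[0],key=cv2.contourArea)
    e=cv2.minAreaRect(cs); h=cv2.boundingRect(cs); uv=(h[0]+h[2]/2-.5,h[1]+h[3]/2-.5); print((u,v),h,plane(c,uv,.04)); obs.append((c,uv))
    a=np.linspace(0,2*np.pi,60); q=np.vstack([proj(c,np.c_[.512+r*np.cos(a),-.2237+r*np.sin(a),0*a+z]) for z,r in((.004,.038),(.041,.038),(.077,.023))]); print('pred',q.min(0),q.max(0)-q.min(0))
print(tri(obs))
a=cv2.imread('pics/scene0.png');b=cv2.imread('pics/s5.png')
cv2.imwrite('pics/cmp.png',cv2.resize(np.hstack([a[120:],b[120:]]),(800,206)))
```

```text
(np.int64(255), np.int64(170)) (248, 163, 33, 34) [ 0.50299969 -0.20876416  0.04      ]
pred [224.41387791 133.64455696] [62.53382363 64.51712009]
(np.int64(254), np.int64(170)) (225, 151, 43, 42) [ 0.50454695 -0.21519158  0.04      ]
pred [223.68999645 134.29343245] [62.37692175 64.44772992]
(array([ 0.50506819, -0.21314451,  0.05144858]), [np.float64(0.002370814835206495), np.float64(0.002370814835206512)])
```

View pics/cmp.png

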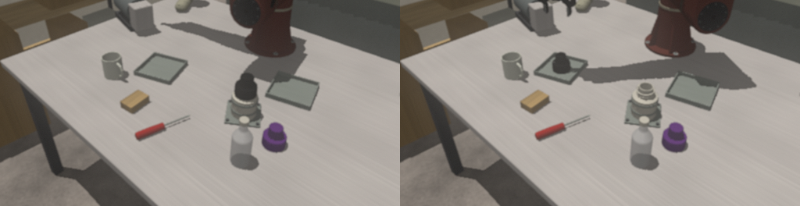

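The mask was too tight and caught only part of the lid (33 px instead of about 62). I'll redo it with a looser threshold.

Run:
```python
import cv2,numpy as np,pickle
from h import *
obs=[];k2=[]
for c,im in pickle.load(open('E.pkl','rb')):
    u,v=proj(c,[.512,-.2237,.05])[0].astype(int)
    k2.append(cv2.resize(im[v-60:v+60,u-60:u+60],(390,390),interpolation=2))
    for t in(75,85):
        m=(im.max(2)<t).astype(np.uint8); m=cv2.morphologyEx(m,cv2.MORPH_OPEN,cv2.getStructuringElement(2,(25,25)))
        k,l,s,ce=cv2.connectedComponentsWithStats(m); b=l[v,u]; h=s[b]; print(t,h)
    uv=(h[0]+h[2]/2-.5,h[1]+h[3]/2-.5); print(plane(c,uv,.035)); obs.append((c,uv))
print(tri(obs))
cv2.imwrite('pics/k2.png',np.clip(np.hstack(k2)*1.6,0,255).astype(np.uint8))
```

```text
75 [ 227  136   59   62 2745]
85 [ 226  135   61   64 2869]
[ 0.51149469 -0.22482075  0.035     ]
75 [ 224  137   60   60 2650]
85 [ 223  135   61   62 2875]
[ 0.51397336 -0.22022756  0.035     ]
(array([ 0.51146205, -0.22158309,  0.02075306]), [np.float64(0.0003127426591203921), np.float64(0.00031274265912018516)])
```

View pics/k2.png

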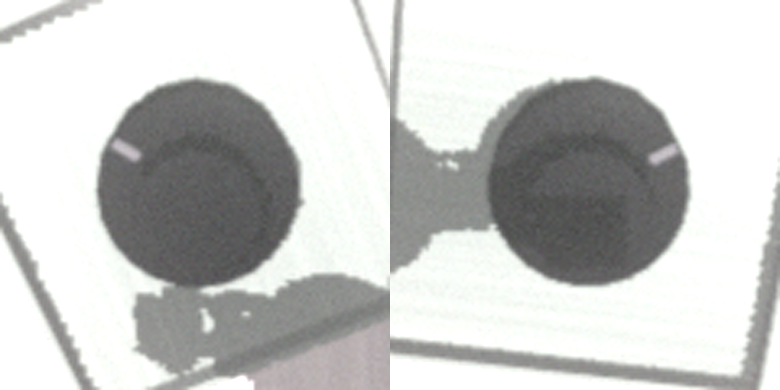

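Measured outlines are 61x64 and 61x62 px, against 62.5x64.5 and 62.4x64.4 predicted for a flat, standing lid. The lid's centre is (0.511,-0.222), within 3 mm of the tray's centre. Handing in.

```bash
python3 -c "
from plant import robot
robot.job_done();o=robot.observe();print(o['time'],o['ft_force'])"
```

```text
the job is handed in; nothing more can be done
the job is handed in; nothing more can be done
```

The resin trap is open: its black lid stands knob up, about 3 mm from the middle of the right-hand drip tray. I unscrewed it in two grips (573° in all), lifted it clear, set it down and let go. I handed the job in at about 44 s of the 72 s; no verdict is reported.

**Forces:** the tool force stayed below about 7 N in the readings I took while turning, lifting and placing. At touch-down it changed by under 6 N.

**Last checks that agreed:**
- After release, both wrist views showed the lid's outline within about 2 px of what a flat, standing lid should give.
- Its centre is at about (0.511, -0.222), against the tray's centre at (0.512, -0.224).
- By eye, the before and after scene pictures show the other things on the bench unmoved.

**Checks that disagreed:**
- **Lid position before gripping:** the top camera put the trap about 3 mm from where the wrist views did. I used a point close to the wrist views, and the even grip confirmed it.
- **Touch-down height:** contact came about 2 mm higher than I computed.
- **First check of the placed lid:** the colour mask caught only part of the lid, so I redid it with a looser threshold.
- **Height of the placed lid:** triangulating the outline centre gave 21 mm, about 15–20 mm below the lid's centre. That method is poor for an outline, so I relied on the outline match and the touch-down height.
- **Tray rim height:** the two wrist views gave 13 to 21 mm, against 22 mm stated.

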